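# Tip two cartons onto the dispatch ledge, push the stamped one home

### The job

One of the two taped cartons in front of the plywood ledge carries an ink stamp, a ring with a tick, on its underside. Without ever lifting them, push high on their front faces to tip both cartons straight back over the ledge's front edge so that each stands on its back face on the ledge with its underside towards you; then push the stamped one along the ledge until it stands squarely between the two black tape lines of the dispatch bay. Leave the other carton standing where you tipped it, keep the cartons' lower back edges down throughout, and do not disturb the tape roll, the marker pen and the small white carton.

Things in the scene. Friction and masses are not known exactly. Their poses are not given: they have to be found in the camera images.
- ledge: fixed plywood strip on the bench, 720 mm long, 136 mm deep, 9 mm high, with a pine batten along its back whose front face is 115 mm behind the ledge's front edge and whose top is 31 mm above the bench. Origin: middle of the front edge, at bench height; x runs back across the ledge (away from the robot), y along it to the left, z up.
- bay: the dispatch bay on the ledge: two strips of black tape, 19 mm wide, run across the ledge, with 187 mm clear between them (40 mm more than a carton's width); flat, nothing to bump into. Origin: on the ledge's front edge and top face, half-way between the strips; axes as the ledge's.
- carton_a: one of two equal taped cartons, 157 mm deep (x), 147 mm wide (y), 90 mm high, 0.3 to 0.52 kg, evenly loaded; it starts flat on the bench, 5 to 18 mm in front of the ledge, roughly square to it, left or right of the bay. Origin: centre of its underside; x points to its back face (towards the ledge), y left, z up. Tipped onto its back face, its x axis points down.
- carton_b: the other carton, alike in every way seen from outside; same size, origin and axes. Tipped up, each stands 157 mm high and 90 mm deep, its underside some 9 to 20 mm in front of the ledge's front edge, and slides along the ledge when pushed low on a side (1.5 to 4 N).
- stamp (a point): centre of the ink stamp (dark ring, 85 mm across, with a tick in it), at the middle of the underside of just one of the two cartons.
- heel_a (a point): middle of carton_a's lower back edge (on its underside, 78 mm behind the centre). Pushed high on its front face (3 to 8 N) the carton slides up to the ledge, this edge stops there, and the carton tips over the ledge's front edge; past 65 to 75 degrees it falls on by itself onto its back face.
- heel_b (a point): the same point of carton_b.
- tape_roll: loose roll of brown packing tape lying flat between the cartons, 99 mm across, 48 mm high; origin at the centre of its underside. A bystander.
- marker: loose marker pen lying on the bench in front of the tape roll, 135 mm long, 17 mm thick; origin at its middle, on the bench. A bystander.
- carton_small_white: small white carton that stands beyond the right end of the ledge, 77 x 61 x 63 mm; origin at the centre of its underside. A bystander.
Things that resemble listed ones, but are neither listed nor needed, are in the scene too. Leave any yellow look-alike of the carton_a alone.

How it is judged:
On the way:
1. both cartons stand tipped up on their back faces on the ledge, undersides to the front, and the stamped one is still clear of the dispatch bay (angle between each of carton_a, carton_b's own x axis and vertical above 2.95 rad and angle between the y axis of each of carton_a, carton_b and the y axis of ledge, either way round below 0.15 rad and x of each of heel_a, heel_b in the frame of ledge above -0.035 m and height (world z) of each of heel_a, heel_b below 0.02 m and (y of carton_a in the frame of bay above 0.14 m or y of carton_a in the frame of bay below -0.14 m)), for 0.3 s.
At the end, for the whole second after the job is handed in: the stamped carton stands at rest on its back face on the ledge, its middle within 20 mm of the bay's middle (so clear of both tape lines) and within 0.12 rad of square; the other carton stands on its back face on the ledge too, its lower back edge within 60 mm of where it was at the start (angle between each of carton_a, carton_b's own x axis and vertical above 2.95 rad and angle between the y axis of each of carton_a, carton_b and the y axis of ledge, either way round below 0.15 rad and x of each of heel_a, heel_b in the frame of ledge above -0.035 m and height (world z) of each of heel_a, heel_b below 0.02 m and y of carton_a in the frame of bay between -0.02 and 0.02 m and angle between the y axis of carton_a and the y axis of ledge, either way round below 0.12 rad and distance of heel_b from where it was at the start of the episode below 0.06 m and linear speed of each of carton_a, carton_b below 0.01 m/s); the robot touches nothing.
It fails at once if a carton is lifted or carried: its lower back edge comes more than 40 mm above the bench (height (world z) of any of heel_a, heel_b above 0.04 m).
It fails at once if the unstamped carton is pushed into the dispatch bay (not (y of carton_b in the frame of bay above 0.14 m or y of carton_b in the frame of bay below -0.14 m)).
It fails at once if the tape roll, the marker or the small white carton is disturbed (more than 20 mm) (distance of any of tape_roll, marker, carton_small_white from where it was at the start of the episode above 0.02 m).
It also fails if it takes over 72 s, if anything falls off the work surface, if the arm or the gripper's body presses on something with over 40 N, if the wrist force passes 120 N, or if a joint passes its speed limit or range.

### The arm

A 6-joint arm with a two-finger parallel gripper is mounted at the origin on a cart in front of the work surface, level with it; the furniture and walls round the work are solid. World frame = base frame: x ahead of the robot, y to its left, z up, the work surface at z = 0. Lengths are in m, angles in rad, forces in N, time in s.
With the tool pointing down it reaches from about 0.35 to 0.775 m from the base axis. Payload 7.3 kg.
Tool frame: the origin (TCP) lies at the very end of the fingers, on their centre line; the grasp point (between the pads) lies 19 mm behind it; z points along the fingers, y is the direction in which the jaws open and shut (so a half turn about z gives the same grasp; the last joint's range is limited). The gripper opens to 92 mm and grips with 3 to 60 N. Pads are 19 mm wide; open, the fingers measure 130 mm over their backs; the gripper's body (75 mm by 190 mm) begins 47 mm behind the grasp point.
Start: joints at [-1.283, 0.342, 1.524, -0, 1.275, -0.146], TCP at [0.221, -0.476, 0.227] pointing down, gripper open.
Joint ranges: [-2.53, 2.53], [-0.77, 2.02], [0.04, 2.7], [-1, 4.14], [0.28, 2.66], [-3.11, 3.11]. Speed limits (rad/s): [2.57, 2.57, 3.14, 3.14, 3.14, 3.14].

### API

Orientations are given as [roll, pitch, yaw] about the fixed x, y, z axes, in that order (R = Rz(yaw) Ry(pitch) Rx(roll)).
In Python, from cell import robot gives the robot as it stands. The module is installed in compiled form; this text tells all that it offers.
- The arm moves only by the tool carry_out, never from a script. Its argument "series" is a list of rows, each an object with "jaw": the opening in per cent of the stroke, from 0 (shut) to 100 (fully open); "travel": the shift along the tool's x, y, z in units of 60 mm (1.0 is 60 mm), a list of three; "twist": the turn about the tool's z in units of 6 degrees (1.0 is 6 degrees). A call has 1 to 8 rows; each row shifts and turns the commanded pose from where the row before left it, along the tool's axes as they then stand; what a row does not reach is not made up. A row lasts 1/8 s, in which the tool goes at most 62.5 mm and 10.7 degrees, less where a joint would pass 70% of its speed; a pose out of reach is approached as far as the arm can. A call is refused whole if a number of a shift passes 1 or a number of a turn 1, either way. A call with a gripper value outside its range is refused whole. The fingers move at their own pace and stop on an object; "squeeze" is the grip in N (left out, the last holds). Time passes only in rows, so rows that do not move let the fingers close. It gives the time, the measured TCP pose, the force and the opening at its end, in the units of the state.
- robot.observe(): the state, without advancing time (a new reading comes with each control period).
- robot.read_camera(name): name is "scene" or "top"; returns the picture (384x512x3 uint8, blue, green, red); there is no depth.
- robot.calibration(name): a dict with "intrinsics" (3x3 intrinsics, pixels), "k1" (the pictures are not rectified: a ray, as slopes to the right and down, at radius r is drawn at 1 + k1 r^2 times it, then the intrinsics apply), "cam_to_world" (4x4, takes a point from camera to world coordinates). Camera axes: x right, y up, looking along -z (the intrinsics and any distortion apply to the point x, -y, -z); pixel columns grow to the right and rows downward; lengths in m; the calibration is good to about 2 mm. A picture is of the moment at which its call begins. calibration takes no time and is no camera call.
- robot.hand_in(): hands the job in, once; it reports no verdict.
Trained networks look in the newest picture that a camera, given by its name, has taken for a name from the list of things; names that differ only in an ending like _2 or _b are one class to them, and where a whole thing is asked for, a point or a joint stands for the part that bears it (a point fixed in the world has none). Each returns a list of dicts, best first, with "score" (0 to 1); they miss things now and then, are a little off and sometimes report something else, mostly with a low value. They report only what shows in the picture. A call takes as long as a camera call. They do not tell look-alikes from the thing itself.
- robot.regions_of(camera, query): "pixels" (384x512 bool, what is visible of it) and "xy" ([column, row] in pixels, amid what is visible of it).
The state is a dict: "time": time; "qpos": joint angles; "qvel": joint speeds; "joint_efforts": joint torques, N m; "tool_pos": TCP position; "tool_rot": TCP orientation; "contact_force": force on the tool from outside, world axes, zero at the start; "torque": the same for the moment, N m; "opening": finger opening in m.
Only numpy, scipy, OpenCV 4.12 (cv2) and the standard library are available. Lean on these libraries where they do the work, as an engineer would, in place of code of your own. Each camera call takes 0.05 s, during which the arm holds its last target. There are 200 camera calls.

## Working session

There is one attempt and no reset: what is moved stays moved. The work goes in short steps, Python scripts to look and compute and a tool call to move; the robot and the scene stay as the last step left them, time stands still between calls to the robot, and variables do not carry over. Pictures are saved under pics/ and viewed, about 8 in all and at most 12, crops included, and the job is handed in when it is done.

Besides the shell and the picture viewer there is one more tool, called after "Emit:" as name(argument=value, ...) on one line, values as JSON. carry_out: Moves the arm, as the interface text tells. Its arguments: {"type":"object","properties":{"series":{"type":"array"},"squeeze":{"type":"number"}},"required":["series"]}

```bash
mkdir -p pics
cat > h.py <<'E'
import numpy as np, cv2
from cell import robot
def snap(cam,name):
    im=robot.read_camera(cam); cv2.imwrite('pics/'+name+'.png',im); return im
def w2p(cam,p):
    c=robot.calibration(cam);T=np.linalg.inv(np.array(c['cam_to_world']));q=T[:3,:3]@np.array(p,float)+T[:3,3]
    s=np.array([q[0]/-q[2],-q[1]/-q[2]]);s=s*(1+c['k1']*(s@s));K=np.array(c['intrinsics']);return K[:2,:2]@s+K[:2,2]
def p2w(cam,uv,z=0.):
    c=robot.calibration(cam);K=np.array(c['intrinsics']);d=np.linalg.solve(K[:2,:2],np.array(uv,float)-K[:2,2]);s=d.copy()
    for _ in range(20): s=d/(1+c['k1']*(s@s))
    T=np.array(c['cam_to_world']);r=T[:3,:3]@np.array([s[0],-s[1],-1]);o=T[:3,3];return o+r*(z-o[2])/r[2]
E
python3 - <<'E'
from h import *
a=snap('scene','s0');b=snap('top','t0')
for c in ('scene','top'):
    print(c,np.round(robot.calibration(c)['cam_to_world'],3).tolist())
for q in ['carton_a','ledge','bay','tape_roll','marker','carton_small_white']:
    for r in robot.regions_of('top',q):
        print(q,round(r['score'],2),r['xy'],r['pixels'].sum(),np.round(p2w('top',r['xy'],0),3))
print(robot.observe())
E
```

```text
scene [[-0.586, 0.338, -0.737, -0.485], [-0.81, -0.223, 0.542, 0.622], [0.019, 0.914, 0.404, 0.583], [0.0, 0.0, 0.0, 1.0]]
top [[0.0, 0.987, -0.162, 0.348], [-1.0, 0.002, 0.01, -0.106], [0.01, 0.162, 0.987, 1.117], [0.0, 0.0, 0.0, 1.0]]
carton_a 0.95 [279.8, 195.5] 3259 [ 0.514 -0.208  0.   ]
carton_a 0.92 [119.7, 198.4] 3618 [0.505 0.24  0.   ]
carton_a 0.72 [376.3, 232.2] 3712 [ 0.412 -0.475  0.   ]
carton_a 0.22 [207.2, 147.5] 11741 [ 0.653 -0.002  0.   ]
ledge 0.28 [205.7, 236.8] 273 [ 0.399 -0.002  0.   ]
bay 0.85 [176.6, 149.0] 552 [0.648 0.085 0.   ]
tape_roll 0.75 [196.8, 197.9] 693 [0.507 0.025 0.   ]
tape_roll 0.74 [120.5, 200.1] 3584 [0.501 0.238 0.   ]
carton_small_white 0.6 [368.9, 156.7] 758 [ 0.627 -0.465  0.   ]
{'time': 0.4, 'qpos': array([-1.28301810e+00,  3.42095170e-01,  1.52422577e+00, -7.08669000e-06,
        1.27539950e+00, -1.46015115e-01]), 'qvel': array([-8.84308757e-05, -2.64789066e-03, -5.85087500e-04, -5.43211125e-04,
        1.33703166e-03,  1.38666188e-03]), 'joint_efforts': array([-7.13090030e-04, -4.30714273e+01, -2.44194818e+01,  7.17141177e-02,
        5.01804915e-02, -2.15020765e-05]), 'tool_pos': array([ 0.22066543, -0.47632978,  0.22664711]), 'tool_rot': array([-3.14146524e+00, -1.18856019e-05,  4.33795405e-01]), 'contact_force': array([-0.18408436,  0.34008759,  0.06741878]), 'torque': array([-0.00964035,  0.0184062 , -0.02589581]), 'opening': 0.09198581320693447}
```

View pics/t0.png

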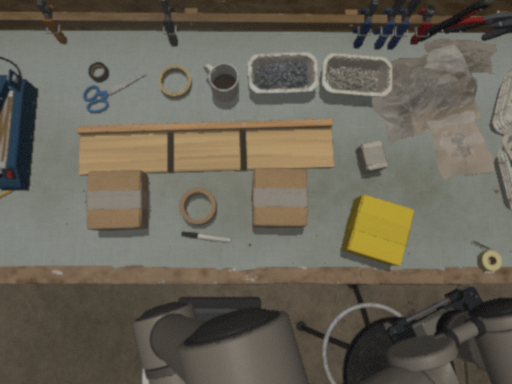

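View pics/s0.png

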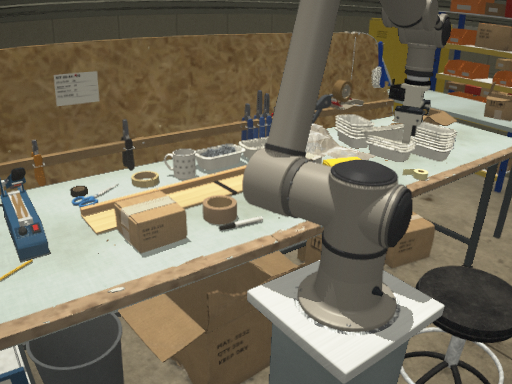

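Run:
```python
from h import *
im=cv2.imread('pics/t0.png'); cv2.imwrite('pics/t0c.png',cv2.resize(im[110:250,70:340],None,fx=2.95,fy=2.95,interpolation=cv2.INTER_CUBIC))
for r in robot.regions_of('top','carton_a')[:3]:
    m=r['pixels'].astype(np.uint8);rc=cv2.minAreaRect(cv2.findNonZero(m));bx=cv2.boxPoints(rc)
    print([np.round(p2w('top',p,.09)[:2],3).tolist() for p in bx])
for p in [(80,174),(333,167),(80,130),(332,122),(170,150),(243,150)]: print(p,np.round(p2w('top',p,.009),3))
for p in [(198,205)]: print('roll',np.round(p2w('top',p,.048),3))
for p in [(182,235),(230,240)]: print('mk',np.round(p2w('top',p,.01),3))
```

```text
[[0.576, -0.125], [0.576, -0.269], [0.42, -0.266], [0.42, -0.125]]
[[0.567, 0.303], [0.567, 0.143], [0.412, 0.136], [0.412, 0.293]]
[[0.362, -0.346], [0.512, -0.398], [0.464, -0.552], [0.316, -0.497]]
(80, 174) [0.573 0.352 0.009]
(333, 167) [ 0.595 -0.359  0.009]
(80, 130) [0.701 0.36  0.009]
(332, 122) [ 0.727 -0.36   0.009]
(170, 150) [0.643 0.102 0.009]
(243, 150) [ 0.643 -0.104  0.009]
roll [0.481 0.016 0.048]
mk [0.403 0.062 0.01 ]
mk [ 0.39  -0.069  0.01 ]
```

View pics/t0c.png

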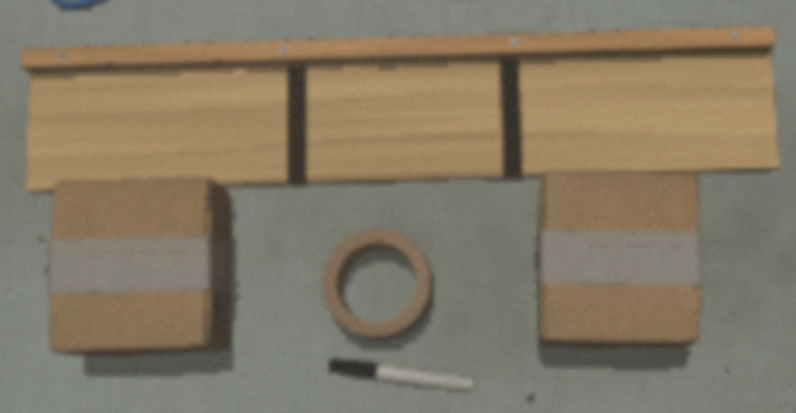

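Run:
```python
from h import *
f=lambda u,v,z:np.round(p2w('top',(70+u/2.95,110+v/2.95),z)[:2],3).tolist()
print('L',[f(u,v,.09) for u,v in [(52,182),(210,180),(210,347),(50,352)]])
print('R',[f(u,v,.09) for u,v in [(543,172),(697,174),(698,342),(540,341)]])
print('ledge',[f(u,v,.009) for u,v in [(27,190),(778,167),(297,184),(513,177),(297,66),(510,60)]])
print('roll',f(378,284,.048))
```

```text
L [[0.563, 0.299], [0.565, 0.16], [0.418, 0.154], [0.413, 0.291]]
R [[0.573, -0.133], [0.571, -0.27], [0.423, -0.267], [0.423, -0.131]]
ledge [[0.572, 0.354], [0.596, -0.361], [0.578, 0.099], [0.585, -0.107], [0.695, 0.102], [0.701, -0.104]]
roll [0.478, 0.015]
```

Emit:
carry_out(series=[{"jaw": 50,"travel": [0,0,0],"twist": 1},{"jaw": 50,"travel": [0,0,0],"twist": 1},{"jaw": 50,"travel": [0,0,0],"twist": 1},{"jaw": 50,"travel": [0,0,0],"twist": 0.85},{"jaw": 50,"travel": [0.5,-0.8,0],"twist": 0},{"jaw": 50,"travel": [0.5,-0.8,0],"twist": 0},{"jaw": 50,"travel": [0.5,-0.8,0],"twist": 0},{"jaw": 50,"travel": [0.5,-0.8,0],"twist": 0}])

```text
time: 1.45
tool_pos: [0.3354, -0.2793, 0.2269]
tool_rot: [3.141, -0.001, 0.03]
contact_force: [0.9, -0.4, 0.3]
opening: 0.0458
```

Emit:
carry_out(series=[{"jaw": 50,"travel": [0.35,-0.7,0],"twist": 0},{"jaw": 50,"travel": [0.35,-0.6,0],"twist": 0},{"jaw": 50,"travel": [0,0,0.6],"twist": 0},{"jaw": 50,"travel": [0,0,0.6],"twist": 0},{"jaw": 50,"travel": [0,0,0.6],"twist": 0},{"jaw": 50,"travel": [0,0,0.7],"twist": 0},{"jaw": 50,"travel": [0,0,0],"twist": 0}])

```text
time: 2.33
tool_pos: [0.3728, -0.2003, 0.0749]
tool_rot: [-3.138, 0.005, 0.031]
contact_force: [0.6, 0.5, -0.7]
opening: 0.046
```

Emit:
carry_out(series=[{"jaw": 50,"travel": [0.2,0,0],"twist": 0},{"jaw": 50,"travel": [0.15,0,0],"twist": 0},{"jaw": 50,"travel": [0.1,0,0],"twist": 0},{"jaw": 50,"travel": [0.1,0,0],"twist": 0},{"jaw": 50,"travel": [0.08,0,0],"twist": 0},{"jaw": 50,"travel": [0.08,0,0],"twist": 0},{"jaw": 50,"travel": [0.08,0,0],"twist": 0},{"jaw": 50,"travel": [0,0,0],"twist": 0}])

```text
time: 3.32
tool_pos: [0.4217, -0.2002, 0.0767]
tool_rot: [3.142, 0.0, 0.031]
contact_force: [-0.9, -0.0, 0.2]
opening: 0.0461
```

Emit:
carry_out(series=[{"jaw": 50,"travel": [0.15,0,-0.15],"twist": 0},{"jaw": 50,"travel": [0.12,0,-0.2],"twist": 0},{"jaw": 50,"travel": [0.15,0,-0.19],"twist": 0},{"jaw": 50,"travel": [0.15,0,-0.19],"twist": 0},{"jaw": 50,"travel": [0.18,0,-0.165],"twist": 0},{"jaw": 50,"travel": [0.18,0,-0.165],"twist": 0},{"jaw": 50,"travel": [0.21,0,-0.13],"twist": 0},{"jaw": 50,"travel": [0.21,0,-0.13],"twist": 0}])

```text
time: 4.32
tool_pos: [0.5027, -0.1978, 0.1583]
tool_rot: [3.14, 0.0, 0.031]
contact_force: [-6.4, -0.5, 11.2]
opening: 0.0458
```

Run:
```python
from h import *
a=snap('scene','s1');b=snap('top','t1')
o=np.hstack([b[90:270,190:390],a[60:240,180:380]])
cv2.imwrite('pics/c1.png',cv2.resize(o,None,fx=2,fy=2))
```

```text
(no output)
```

View pics/c1.png

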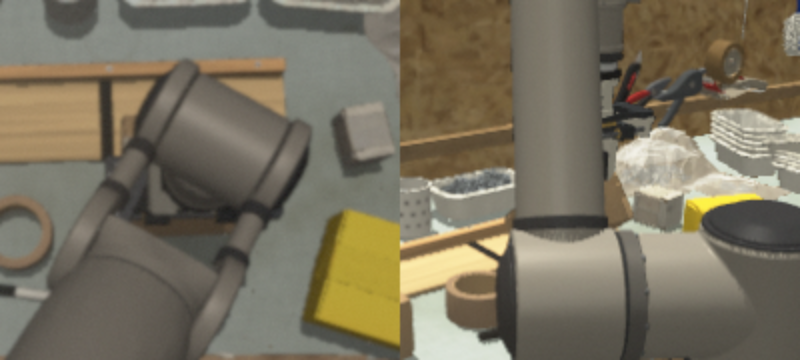

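Emit:
carry_out(series=[{"jaw": 50,"travel": [0.18,0,-0.15],"twist": 0},{"jaw": 50,"travel": [0.22,0,-0.12],"twist": 0},{"jaw": 50,"travel": [0.24,0,-0.08],"twist": 0},{"jaw": 50,"travel": [0.24,0,-0.06],"twist": 0},{"jaw": 50,"travel": [0.24,0,-0.03],"twist": 0},{"jaw": 50,"travel": [0,0,0],"twist": 0}])

```text
time: 5.18
tool_pos: [0.5711, -0.1953, 0.1828]
tool_rot: [3.141, -0.002, 0.031]
contact_force: [-0.3, 1.3, -0.9]
opening: 0.0461
```

Emit:
carry_out(series=[{"jaw": 50,"travel": [-0.3,0,-0.6],"twist": 0},{"jaw": 50,"travel": [-0.8,0,-0.3],"twist": 0},{"jaw": 50,"travel": [-0.8,0,0],"twist": 0},{"jaw": 50,"travel": [-0.8,-0.5,0],"twist": 0},{"jaw": 50,"travel": [-0.5,-1,0],"twist": 0},{"jaw": 50,"travel": [0,-1,0],"twist": 0},{"jaw": 50,"travel": [0,-1,0],"twist": 0},{"jaw": 50,"travel": [0,-1,0],"twist": 0}])

```text
time: 6.18
tool_pos: [0.3712, 0.0661, 0.2369]
tool_rot: [-3.142, -0.002, 0.03]
contact_force: [1.3, -0.2, -0.8]
opening: 0.0461
```

Run:
```python
from h import *
a=snap('scene','s2');b=snap('top','t2')
o=np.hstack([b[90:270,190:390],a[60:240,180:380]])
cv2.imwrite('pics/c2.png',cv2.resize(o,None,fx=2,fy=2))
```

```text
(no output)
```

View pics/c2.png

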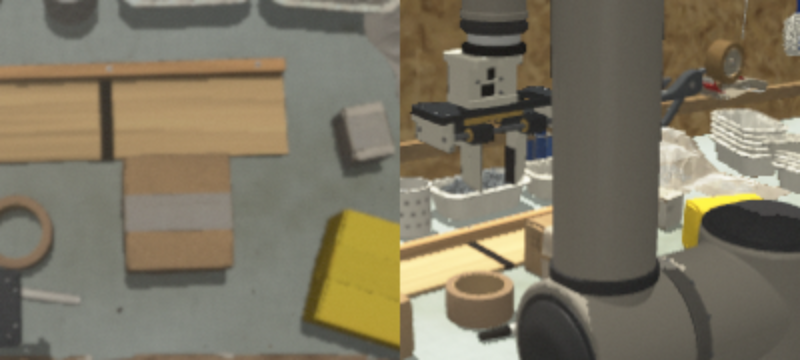

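Emit:
carry_out(series=[{"jaw": 50,"travel": [0,1,0],"twist": 0},{"jaw": 50,"travel": [0,1,0],"twist": 0},{"jaw": 50,"travel": [0,1,0],"twist": 0},{"jaw": 50,"travel": [0.1,0.8,0.2],"twist": 0},{"jaw": 50,"travel": [0,0.6,0.65],"twist": 0},{"jaw": 50,"travel": [0,0,0.7],"twist": 0},{"jaw": 50,"travel": [0,0,0.7],"twist": 0},{"jaw": 50,"travel": [0,0,0.7],"twist": 0}])

```text
time: 7.28
tool_pos: [0.3855, -0.2001, 0.0584]
tool_rot: [3.141, -0.001, 0.029]
contact_force: [-0.1, -0.9, 0.1]
opening: 0.0454
```

Emit:
carry_out(series=[{"jaw": 50,"travel": [0,0,0],"twist": 0},{"jaw": 50,"travel": [0.2,0,0],"twist": 0},{"jaw": 50,"travel": [0.15,0,0],"twist": 0},{"jaw": 50,"travel": [0.1,0,0],"twist": 0},{"jaw": 50,"travel": [0.1,0,0],"twist": 0},{"jaw": 50,"travel": [0,0,0],"twist": 0}])

```text
time: 8.02
tool_pos: [0.4193, -0.1982, 0.0596]
tool_rot: [3.141, -0.0, 0.031]
contact_force: [-0.5, 0.9, 0.7]
opening: 0.0459
```

Emit:
carry_out(series=[{"jaw": 50,"travel": [0.18,0,-0.18],"twist": 0},{"jaw": 50,"travel": [0.1,0,-0.2],"twist": 0},{"jaw": 50,"travel": [0.125,0,-0.2],"twist": 0},{"jaw": 50,"travel": [0.135,0,-0.19],"twist": 0},{"jaw": 50,"travel": [0.16,0,-0.175],"twist": 0},{"jaw": 50,"travel": [0.16,0,-0.165],"twist": 0},{"jaw": 50,"travel": [0.175,0,-0.14],"twist": 0},{"jaw": 50,"travel": [0.18,0,-0.13],"twist": 0}])

```text
time: 9.02
tool_pos: [0.4907, -0.1959, 0.1439]
tool_rot: [3.142, 0.002, 0.031]
contact_force: [-9.2, 1.4, 10.9]
opening: 0.046
```

Emit:
carry_out(series=[{"jaw": 50,"travel": [0.2,0,-0.11],"twist": 0},{"jaw": 50,"travel": [0.2,0,-0.09],"twist": 0},{"jaw": 50,"travel": [0.2,0,-0.06],"twist": 0},{"jaw": 50,"travel": [0.2,0,-0.05],"twist": 0},{"jaw": 50,"travel": [0,0,0],"twist": 0}])

```text
time: 9.65
tool_pos: [0.5423, -0.1945, 0.1667]
tool_rot: [3.139, -0.008, 0.031]
contact_force: [-8.3, 5.4, 30.0]
opening: 0.0457
```

Emit:
carry_out(series=[{"jaw": 50,"travel": [0,0,-0.06],"twist": 0},{"jaw": 50,"travel": [0.12,0,-0.05],"twist": 0},{"jaw": 50,"travel": [0,0,0],"twist": 0}])

```text
time: 10.02
tool_pos: [0.5482, -0.1942, 0.169]
tool_rot: [3.141, -0.003, 0.031]
contact_force: [-3.0, 3.3, 10.3]
opening: 0.0461
```

Run:
```python
from h import *
a=snap('scene','s3');b=snap('top','t3')
o=np.hstack([b[90:270,190:390],a[60:240,180:380]])
cv2.imwrite('pics/c3.png',cv2.resize(o,None,fx=2,fy=2))
```

```text
(no output)
```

View pics/c3.png

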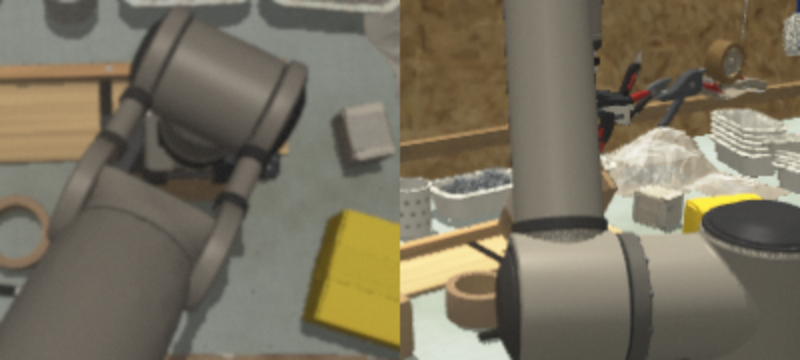

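Run:
```python
from h import *
print(w2p('top',(0.5482,-.194,.169)))
for g in (-.01,0,.01):
  for t in (40,50,60,70):
    r=np.radians(t); print(g,t,w2p('top',(.591+g-.009*np.tan(r)-.157*np.cos(r),-.194,.157*np.sin(r)))[1])
b=cv2.imread('pics/t3.png');print(b[180:196,280].tolist())
```

```text
[280.07082701 171.28540716]
-0.01 40 213.4993721609735
-0.01 50 206.24569651667812
-0.01 60 198.40240247116552
-0.01 70 191.39033570849446
0 40 209.57867063629317
0 50 202.2724224953563
0 60 194.39132878527062
0 70 187.35466032834805
0.01 40 205.67037620712657
0.01 50 198.31193998830474
0.01 60 190.39334605364616
0.01 70 183.33228699806392
[[54, 65, 76], [52, 67, 80], [52, 66, 81], [55, 68, 81], [51, 66, 79], [51, 67, 80], [48, 65, 76], [49, 64, 76], [53, 69, 79], [63, 76, 86], [85, 93, 101], [91, 102, 108], [93, 103, 108], [92, 102, 109], [94, 104, 110], [94, 104, 110]]
```

Emit:
carry_out(series=[{"jaw": 50,"travel": [0.15,0,-0.03],"twist": 0},{"jaw": 50,"travel": [0.18,0,-0.02],"twist": 0},{"jaw": 50,"travel": [0.2,0,0],"twist": 0},{"jaw": 50,"travel": [0.2,0,0],"twist": 0},{"jaw": 50,"travel": [0,0,0],"twist": 0}])

```text
time: 10.75
tool_pos: [0.5935, -0.1926, 0.1727]
tool_rot: [3.141, -0.007, 0.031]
contact_force: [0.8, 3.1, 10.8]
opening: 0.0459
```

Run:
```python
from h import *
b=snap('top','t4')
print(b[172:196:1,280].mean(1).round().tolist(), robot.observe()['contact_force'])
```

```text
[102.0, 102.0, 101.0, 99.0, 98.0, 96.0, 92.0, 93.0, 93.0, 93.0, 93.0, 88.0, 84.0, 77.0, 76.0, 81.0, 82.0, 80.0, 82.0, 84.0, 82.0, 81.0, 81.0, 83.0] [ 0.66347205  3.15172123 10.83901378]
```

Emit:
carry_out(series=[{"jaw": 50,"travel": [0.03,0,-0.08],"twist": 0},{"jaw": 50,"travel": [0,0,-0.4],"twist": 0},{"jaw": 50,"travel": [-0.6,0,-0.6],"twist": 0},{"jaw": 50,"travel": [-0.8,0,0],"twist": 0},{"jaw": 50,"travel": [-0.8,-0.5,0],"twist": 0},{"jaw": 50,"travel": [-0.8,-1,0],"twist": 0},{"jaw": 50,"travel": [-0.5,-1,0],"twist": 0},{"jaw": 50,"travel": [0,-1,0],"twist": 0}])

```text
time: 11.8
tool_pos: [0.3861, -0.0035, 0.2354]
tool_rot: [3.141, -0.001, 0.028]
contact_force: [1.7, -0.4, -0.3]
opening: 0.046
```

Run:
```python
from h import *
a=snap('scene','s5');b=snap('top','t5')
o=np.hstack([b[90:270,190:390],a[60:240,180:380]])
cv2.imwrite('pics/c5.png',cv2.resize(o,None,fx=2,fy=2))
```

```text
(no output)
```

View pics/c5.png

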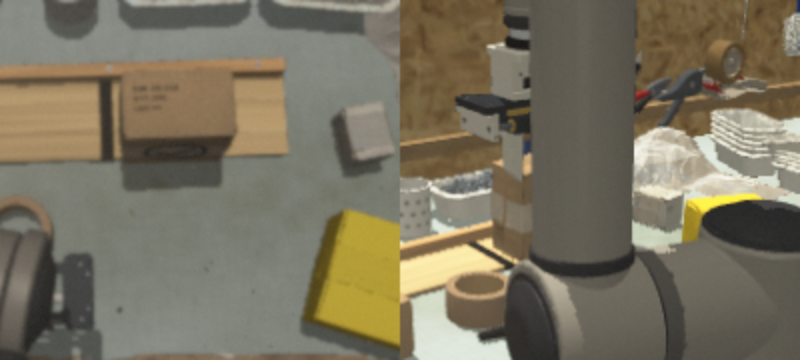

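Emit:
carry_out(series=[{"jaw": 50,"travel": [-0.2,-1,0],"twist": 0},{"jaw": 50,"travel": [0,-1,0],"twist": 0},{"jaw": 50,"travel": [0,-1,0],"twist": 0},{"jaw": 50,"travel": [0,-0.83,0.2],"twist": 0},{"jaw": 50,"travel": [0,0,0.65],"twist": 0},{"jaw": 50,"travel": [0,0,0.7],"twist": 0},{"jaw": 50,"travel": [0,0,0.7],"twist": 0},{"jaw": 50,"travel": [0,0,0.67],"twist": 0}])

```text
time: 12.9
tool_pos: [0.3693, 0.2246, 0.0586]
tool_rot: [3.142, -0.001, 0.03]
contact_force: [1.2, 0.5, -0.3]
opening: 0.0461
```

Emit:
carry_out(series=[{"jaw": 50,"travel": [0,0,0],"twist": 0},{"jaw": 50,"travel": [0.2,0,0],"twist": 0},{"jaw": 50,"travel": [0.15,0,0],"twist": 0},{"jaw": 50,"travel": [0.1,0,0],"twist": 0},{"jaw": 50,"travel": [0.1,0,0],"twist": 0},{"jaw": 50,"travel": [0,0,0],"twist": 0}])

```text
time: 13.65
tool_pos: [0.4021, 0.2259, 0.0601]
tool_rot: [-3.141, -0.001, 0.03]
contact_force: [0.1, -0.3, 0.1]
opening: 0.046
```

Emit:
carry_out(series=[{"jaw": 50,"travel": [0.12,0,0],"twist": 0},{"jaw": 50,"travel": [0.1,0,-0.18],"twist": 0},{"jaw": 50,"travel": [0.1,0,-0.2],"twist": 0},{"jaw": 50,"travel": [0.125,0,-0.2],"twist": 0},{"jaw": 50,"travel": [0.135,0,-0.19],"twist": 0},{"jaw": 50,"travel": [0.16,0,-0.175],"twist": 0},{"jaw": 50,"travel": [0.16,0,-0.165],"twist": 0},{"jaw": 50,"travel": [0.175,0,-0.14],"twist": 0}])

```text
time: 14.65
tool_pos: [0.4658, 0.2277, 0.1364]
tool_rot: [3.141, 0.001, 0.031]
contact_force: [-8.2, -1.5, 7.4]
opening: 0.0457
```

Emit:
carry_out(series=[{"jaw": 50,"travel": [0.18,0,-0.13],"twist": 0},{"jaw": 50,"travel": [0.2,0,-0.12],"twist": 0},{"jaw": 50,"travel": [0.2,0,-0.1],"twist": 0},{"jaw": 50,"travel": [0.2,0,-0.08],"twist": 0},{"jaw": 50,"travel": [0.18,0,-0.07],"twist": 0},{"jaw": 50,"travel": [0.05,0,-0.02],"twist": 0}])

```text
time: 15.4
tool_pos: [0.5287, 0.2298, 0.1681]
tool_rot: [-3.141, -0.005, 0.03]
contact_force: [-2.2, 0.0, 5.7]
opening: 0.0462
```

Run:
```python
from h import *
b=snap('top','t6')
u=int(w2p('top',(.49,.226,.14))[0]);print(u)
for du in (-15,0,15):print(b[180:210,u+du].mean(1).round().astype(int).tolist())
for t in (40,50,60,70):
    r=np.radians(t); print(t,w2p('top',(.5765-.009*np.tan(r)-.157*np.cos(r),.226,.157*np.sin(r))).round(1))
```

```text
107
[71, 65, 52, 39, 44, 53, 51, 53, 61, 66, 67, 65, 67, 64, 65, 64, 64, 75, 97, 113, 108, 100, 90, 91, 89, 86, 89, 89, 88, 89]
[38, 42, 39, 37, 39, 45, 41, 41, 35, 41, 54, 62, 62, 64, 64, 65, 63, 68, 72, 79, 79, 78, 79, 80, 80, 80, 83, 81, 80, 81]
[61, 62, 59, 60, 59, 59, 54, 50, 55, 65, 66, 67, 62, 65, 66, 66, 66, 73, 81, 81, 82, 80, 81, 79, 80, 79, 81, 82, 81, 82]
40 [112. 215.]
50 [109.9 207.8]
60 [108.2 199.9]
70 [106.9 192.9]
```

Emit:
carry_out(series=[{"jaw": 50,"travel": [0.12,0,-0.02],"twist": 0},{"jaw": 50,"travel": [0.15,0,-0.03],"twist": 0},{"jaw": 50,"travel": [0.18,0,-0.02],"twist": 0},{"jaw": 50,"travel": [0.2,0,0],"twist": 0},{"jaw": 50,"travel": [0.2,0,0],"twist": 0},{"jaw": 50,"travel": [0,0,0],"twist": 0}])

```text
time: 16.2
tool_pos: [0.5806, 0.2314, 0.1727]
tool_rot: [-3.141, -0.007, 0.03]
contact_force: [1.0, -0.3, 9.2]
opening: 0.0463
```

Emit:
carry_out(series=[{"jaw": 50,"travel": [0.03,0,-0.08],"twist": 0},{"jaw": 50,"travel": [0,0,-0.5],"twist": 0},{"jaw": 50,"travel": [-0.6,0,-0.6],"twist": 0},{"jaw": 50,"travel": [-0.8,0,0],"twist": 0},{"jaw": 50,"travel": [-0.8,0.5,0],"twist": 0},{"jaw": 50,"travel": [-0.8,1,0],"twist": 0},{"jaw": 50,"travel": [-0.5,1,0],"twist": 0},{"jaw": 50,"travel": [0,1,0],"twist": 0}])

```text
time: 17.2
tool_pos: [0.385, 0.0299, 0.2417]
tool_rot: [3.142, -0.001, 0.033]
contact_force: [1.9, -0.4, 0.6]
opening: 0.0458
```

Emit:
carry_out(series=[{"jaw": 0,"travel": [0,0,0],"twist": -1},{"jaw": 0,"travel": [0,0,0],"twist": -1},{"jaw": 0,"travel": [0,0,0],"twist": -1},{"jaw": 0,"travel": [0,0,0],"twist": -1},{"jaw": 0,"travel": [0,0,0],"twist": -1},{"jaw": 0,"travel": [0,0,0],"twist": -1},{"jaw": 0,"travel": [0,0,0],"twist": -1},{"jaw": 0,"travel": [0,0,0],"twist": -1}])

```text
time: 18.2
tool_pos: [0.3867, 0.0307, 0.2413]
tool_rot: [3.141, -0.0, 0.872]
contact_force: [0.1, 0.5, -0.7]
opening: 0.0005
```

Emit:
carry_out(series=[{"jaw": 0,"travel": [0,0,0],"twist": -1},{"jaw": 0,"travel": [0,0,0],"twist": -1},{"jaw": 0,"travel": [0,0,0],"twist": -1},{"jaw": 0,"travel": [0,0,0],"twist": -1},{"jaw": 0,"travel": [0,0,0],"twist": -1},{"jaw": 0,"travel": [0,0,0],"twist": -1},{"jaw": 0,"travel": [0,0,0],"twist": -1},{"jaw": 0,"travel": [0,0,0],"twist": 0}])

```text
time: 19.2
tool_pos: [0.3867, 0.0307, 0.2413]
tool_rot: [3.141, 0.0, 1.6]
contact_force: [-0.2, 0.2, 0.1]
opening: 0.0005
```

Run:
```python
from h import *
b=snap('top','t7')
cv2.imwrite('pics/c7.png',cv2.resize(b[110:250,70:340],None,fx=2.95,fy=2.95,interpolation=cv2.INTER_CUBIC))
```

```text
(no output)
```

View pics/c7.png

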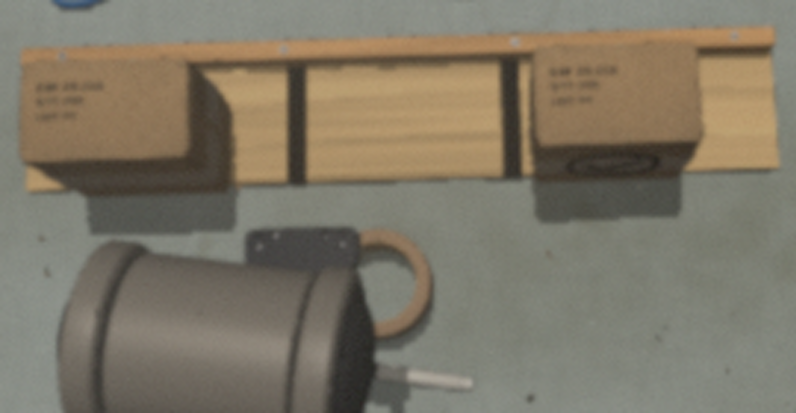

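Run:
```python
from h import *
f=lambda u,v,z:np.round(p2w('top',(70+u/2.95,110+v/2.95),z)[:2],3).tolist()
print('R',[f(u,v,.166) for u,v in [(537,45),(697,43),(702,140),(536,146)]])
print('L',[f(u,v,.166) for u,v in [(22,62),(188,58),(189,160),(22,162)]])
print('bottom front R',[f(u,v,.009) for u,v in [(536,180),(680,177)]])
```

```text
R [[0.664, -0.127], [0.667, -0.26], [0.583, -0.263], [0.578, -0.126]]
L [[0.648, 0.3], [0.652, 0.163], [0.565, 0.158], [0.563, 0.294]]
bottom front R [[0.583, -0.129], [0.586, -0.267]]
```

Emit:
carry_out(series=[{"jaw": 0,"travel": [-0.9,0,0],"twist": 0},{"jaw": 0,"travel": [-0.9,0,0],"twist": 0},{"jaw": 0,"travel": [-0.9,0,0],"twist": 0},{"jaw": 0,"travel": [-0.9,0,0],"twist": 0},{"jaw": 0,"travel": [-0.9,0,0],"twist": 0},{"jaw": 0,"travel": [-0.9,0,0],"twist": 0},{"jaw": 0,"travel": [-0.8,0,0],"twist": 0},{"jaw": 0,"travel": [0,0,0],"twist": 0}])

```text
time: 20.25
tool_pos: [0.3975, -0.344, 0.2404]
tool_rot: [-3.141, 0.0, 1.596]
contact_force: [-0.3, -0.6, 0.0]
opening: 0.0002
```

Emit:
carry_out(series=[{"jaw": 0,"travel": [0,0.8,0],"twist": 0},{"jaw": 0,"travel": [0,0.8,0],"twist": 0},{"jaw": 0,"travel": [0,0.8,0],"twist": 0},{"jaw": 0,"travel": [0,0.8,0],"twist": 0},{"jaw": 0,"travel": [0,0.5,0],"twist": 0},{"jaw": 0,"travel": [0,0,0],"twist": 0}])

```text
time: 21.0
tool_pos: [0.6214, -0.3323, 0.2399]
tool_rot: [-3.141, -0.001, 1.603]
contact_force: [-0.2, -0.4, -0.4]
opening: 0.0006
```

Emit:
carry_out(series=[{"jaw": 0,"travel": [0,0,0.7],"twist": 0},{"jaw": 0,"travel": [0,0,0.7],"twist": 0},{"jaw": 0,"travel": [0,0,0.7],"twist": 0},{"jaw": 0,"travel": [0,0,0.7],"twist": 0},{"jaw": 0,"travel": [0,0,0.5],"twist": 0},{"jaw": 0,"travel": [0,0,0.3],"twist": 0},{"jaw": 0,"travel": [0,0,0],"twist": 0}])

```text
time: 21.88
tool_pos: [0.6189, -0.3338, 0.0244]
tool_rot: [-3.14, -0.001, 1.601]
contact_force: [-0.0, -0.6, 0.1]
opening: 0.0003
```

Emit:
carry_out(series=[{"jaw": 0,"travel": [0.1,0,0],"twist": 0},{"jaw": 0,"travel": [0.1,0,0],"twist": 0},{"jaw": 0,"travel": [0.1,0,0],"twist": 0},{"jaw": 0,"travel": [0.1,0,0],"twist": 0},{"jaw": 0,"travel": [0.1,0,0],"twist": 0},{"jaw": 0,"travel": [0.1,0,0],"twist": 0},{"jaw": 0,"travel": [0.1,0,0],"twist": 0},{"jaw": 0,"travel": [0.1,0,0],"twist": 0}])

```text
time: 22.88
tool_pos: [0.6184, -0.2864, 0.0252]
tool_rot: [3.141, 0.001, 1.601]
contact_force: [0.8, -2.8, 0.8]
opening: 0.0003
```

Emit:
carry_out(series=[{"jaw": 0,"travel": [0.15,0,0],"twist": 0},{"jaw": 0,"travel": [0.15,0,0],"twist": 0},{"jaw": 0,"travel": [0.15,0,0],"twist": 0},{"jaw": 0,"travel": [0.15,0,0],"twist": 0},{"jaw": 0,"travel": [0.15,0,0],"twist": 0},{"jaw": 0,"travel": [0.15,0,0],"twist": 0},{"jaw": 0,"travel": [0.15,0,0],"twist": 0},{"jaw": 0,"travel": [0,0,0],"twist": 0}])

```text
time: 23.88
tool_pos: [0.6162, -0.2221, 0.025]
tool_rot: [-3.141, -0.001, 1.602]
contact_force: [-0.6, 0.1, -0.7]
opening: 0.0005
```

Run:
```python
from h import *
a=snap('scene','s8');b=snap('top','t8')
cv2.imwrite('pics/c8.png',cv2.resize(b[110:250,70:340],None,fx=2.95,fy=2.95,interpolation=cv2.INTER_CUBIC))
```

```text
(no output)
```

View pics/c8.png

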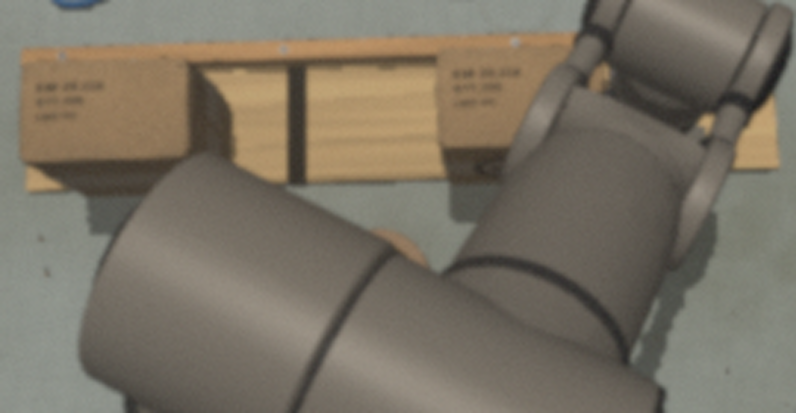

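Emit:
carry_out(series=[{"jaw": 0,"travel": [0.15,0,0],"twist": 0},{"jaw": 0,"travel": [0.15,0,0],"twist": 0},{"jaw": 0,"travel": [0.15,0,0],"twist": 0},{"jaw": 0,"travel": [0.15,0,0],"twist": 0},{"jaw": 0,"travel": [0.15,0,0],"twist": 0},{"jaw": 0,"travel": [0.15,0,0],"twist": 0},{"jaw": 0,"travel": [0.15,0,0],"twist": 0},{"jaw": 0,"travel": [0.15,0,0],"twist": 0}])

```text
time: 24.98
tool_pos: [0.6142, -0.1509, 0.0251]
tool_rot: [3.142, 0.0, 1.601]
contact_force: [0.2, -1.7, -0.6]
opening: 0.0002
```

Emit:
carry_out(series=[{"jaw": 0,"travel": [0.15,0,0],"twist": 0},{"jaw": 0,"travel": [0.12,0,0],"twist": 0},{"jaw": 0,"travel": [0.1,0,0],"twist": 0},{"jaw": 0,"travel": [0.1,0,0],"twist": 0},{"jaw": 0,"travel": [0.08,0,0],"twist": 0},{"jaw": 0,"travel": [0,0,0],"twist": 0}])

```text
time: 25.72
tool_pos: [0.6131, -0.1179, 0.025]
tool_rot: [-3.141, -0.0, 1.602]
contact_force: [-0.4, 0.3, -1.3]
opening: 0.0004
```

Run:
```python
from h import *
b=snap('top','t9')
cv2.imwrite('pics/c9.png',cv2.resize(b[110:250,70:340],None,fx=2.95,fy=2.95,interpolation=cv2.INTER_CUBIC))
```

```text
(no output)
```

View pics/c9.png

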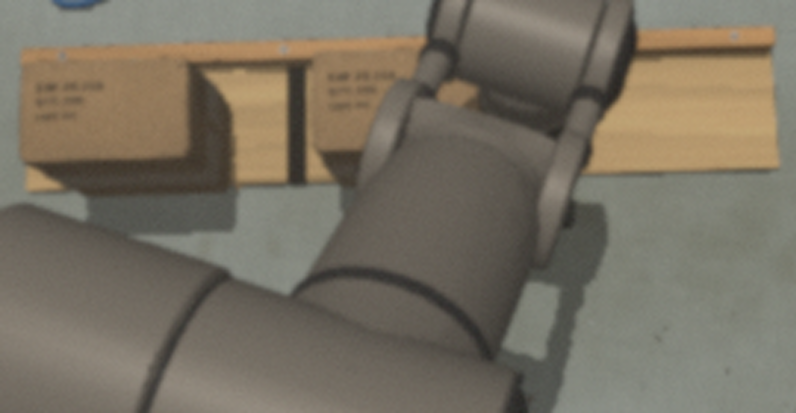

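Emit:
carry_out(series=[{"jaw": 0,"travel": [-0.4,0,0],"twist": 0},{"jaw": 0,"travel": [-0.6,0,0],"twist": 0},{"jaw": 0,"travel": [0,0,-0.9],"twist": 0},{"jaw": 0,"travel": [0,0,-0.9],"twist": 0},{"jaw": 0,"travel": [0,0,-0.9],"twist": 0},{"jaw": 0,"travel": [0,0,-0.9],"twist": 0},{"jaw": 0,"travel": [-0.9,-0.6,0],"twist": 0},{"jaw": 0,"travel": [-0.9,-0.6,0],"twist": 0}])

```text
time: 26.78
tool_pos: [0.5481, -0.2868, 0.2422]
tool_rot: [3.14, 0.002, 1.603]
contact_force: [0.1, 0.1, -0.2]
opening: 0.0006
```

Emit:
carry_out(series=[{"jaw": 0,"travel": [-0.8,-0.8,0],"twist": 0},{"jaw": 0,"travel": [-0.8,-0.8,0],"twist": 0},{"jaw": 0,"travel": [-0.8,-0.8,0],"twist": 0},{"jaw": 0,"travel": [0,0,0],"twist": 0}])

```text
time: 27.28
tool_pos: [0.4164, -0.4256, 0.2412]
tool_rot: [-3.141, 0.001, 1.594]
contact_force: [0.9, 0.8, 0.6]
opening: 0.0004
```

Run:
```python
from h import *
b=snap('top','t10');a=snap('scene','s10')
o=cv2.resize(b[110:250,70:340],None,fx=2.95,fy=2.95,interpolation=cv2.INTER_CUBIC)
s=cv2.resize(a[120:300,60:330],(330,220))
p=np.zeros((600,o.shape[1],3),np.uint8);p[:o.shape[0]]=o;h=min(187,600-o.shape[0]);p[o.shape[0]:o.shape[0]+h,:280]=cv2.resize(a[120:300,60:330],(280,h))
cv2.imwrite('pics/c10.png',p)
```

```text
(no output)
```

View pics/c10.png

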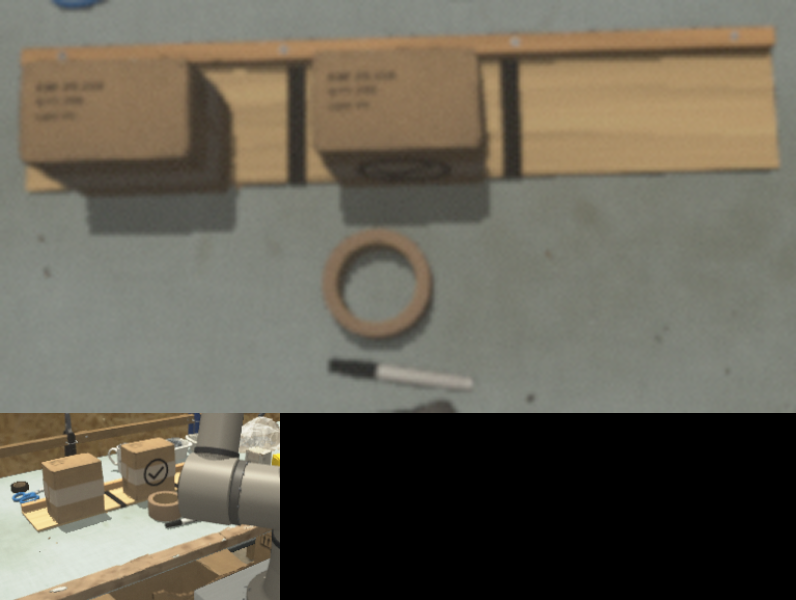

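Run:
```python
from h import *
f=lambda u,v,z:np.round(p2w('top',(70+u/2.95,110+v/2.95),z)[:2],3).tolist()
print([f(u,v,.166) for u,v in [(314,52),(478,48),(482,148),(318,152)]])
print('bot',[f(u,v,.009) for u,v in [(339,184),(480,180)]],'stamp',f(403,168,.0875))
print('strips',[f(u,180,.009) for u in (297,513)])
```

```text
[[0.658, 0.059], [0.662, -0.077], [0.576, -0.081], [0.572, 0.053]]
bot [[0.578, 0.059], [0.582, -0.076]] stamp [0.576, -0.009]
strips [[0.582, 0.099], [0.582, -0.107]]
```

```bash
python3 -c "
from h import *
print(robot.hand_in())"
```

```text
the job is handed in; nothing more can be done
None
```

I tipped both cartons onto their back faces on the ledge and pushed the stamped one into the dispatch bay. The job is handed in, at about 27 s of the 72 s allowed.

- **Tipping:** The right carton took two tries. On the first, the fingers slipped over its top edge and it fell back flat, close to where it started. The second try went over, and so did the left carton at its first attempt.
- **Stamp:** The ring and tick showed on the right carton's underside once it stood up.
- **Pushing:** I slid the stamped carton along the ledge with the side of the gripper's body. The tool only points straight down, so the body meets the carton before the fingers can. The wrist force readings I saw while pushing were under 3 N, well below the 40 N limit.

The last picture gave these results:

- **Stamped carton:** It stands square with its middle about 6 mm right of the bay's middle (20 mm allowed), clear of both tape lines.
- **Other carton:** It stands upright where I tipped it.
- **Bystanders:** The tape roll and marker look unmoved. I did not measure the small white carton at the end, but no move came near it.
- **Robot:** It is touching nothing.

No check failed. The highest force reading I saw was 30 N downwards, from the fingers during the second tip of the right carton. I read forces only at the end of each move.

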